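# Swap the trays of two loading slides by fingertip

### The job

Two low loading slides stand on the bench: one has its empty tray standing part-way out, the other is home and holds a black lever in its nest. First push the empty tray fully home with a fingertip, then hook a fingertip behind the upright lip of the lever's tray and draw that tray all the way out to its front stop, so that the lever is ready for the next assembly. Do not pinch a lip between the fingers, do not touch the lever (it rides along lying in its nest), and leave the loose tools round the slides where they are.

Things in the scene. Friction and masses are not known exactly. Their poses are not given: they have to be found in the camera images.
- loaded_unit: The slide whose tray holds the lever: grey-painted base 190 x 116 x 12 mm fixed to the bench, two steel guides along it (tops 37 mm above the bench), stop block at the rear. Origin: centre of the underside, on the bench. +x runs along the lane from the front (robot side) to the rear, z up. Its twin is the same in shape; the two change places.
- empty_unit: The slide whose tray is empty, the same in shape as the other: grey-painted base 190 x 116 x 12 mm fixed to the bench, two steel guides along it (tops 37 mm above the bench), stop block at the rear. Origin: centre of the underside, on the bench. +x runs along the lane from the front (robot side) to the rear, z up. 
- loaded_tray (a joint): Slide position (m) of the white tray with the lever: 0 = fully home at the rear, 0.075 = out at the front stop; grows as the tray moves along the unit's -x. Friction about 2 N; stays where left. Tray 97 x 82 mm; the front face of the upright lip at its front end is at unit x = -0.014 minus this value. Starts home.
- empty_tray (a joint): Slide position (m) of the white tray that is empty: 0 = fully home at the rear, 0.075 = out at the front stop; grows as the tray moves along the unit's -x. Friction about 2 N; stays where left. Tray 97 x 82 mm; the front face of the upright lip at its front end is at unit x = -0.014 minus this value. Starts part-way out.
- loaded_pocket (a point): Centre of the floor of the open finger pocket just behind the lip of the tray with the lever: pocket 46 mm long, 74 mm wide, floor 19 mm above the bench; this point is 31 mm behind the lip's front face, 23 mm behind its back face. The lip is 78 mm wide, 8 mm thick, top 50 mm above the bench.
- empty_pocket (a point): Centre of the floor of the open finger pocket just behind the lip of the tray that is empty: pocket 46 mm long, 74 mm wide, floor 19 mm above the bench; this point is 31 mm behind the lip's front face, 23 mm behind its back face. The lip is 78 mm wide, 8 mm thick, top 50 mm above the bench.
- loaded_nest (a point): Centre of the floor of the nest (37 x 74 mm, 19 mm above the bench) in the tray with the lever; it lies behind the pocket, past a cross wall 4 mm thick whose top is 31 mm above the bench. Moves with the tray.
- lever: Small black moulded lever, 22 x 65 x 14 mm, 30 g, lying loose across the nest of its tray. Origin: centre of its underside.
- screwdriver: Loose screwdriver with an orange handle, 215 mm long, 25 mm high, lying along the front edge of the bench. Bystander. Origin: centre of its underside.
- marker: Loose grey marker pen, 128 mm long, lying along the front edge of the bench. Bystander. Origin: centre of its underside.
- gauge: Loose plug gauge, 89 mm long, 20 mm high, lying lengthwise between the two slides. Bystander. Origin: centre of its underside.

How it is judged:
By the outcome, as a careful person would: the job done as asked, in the order asked, and still so for the second after the job is handed in, with the robot touching nothing.
It also fails if it takes over 48 s, if anything falls off the work surface, if the arm or the gripper's body presses on something with over 40 N, if the wrist force passes 120 N, or if a joint passes its speed limit or range.

### The arm

A 6-joint arm with a two-finger parallel gripper is mounted at the origin on a cart in front of the work surface, level with it; the furniture and walls round the work are solid. World frame = base frame: x ahead of the robot, y to its left, z up, the work surface at z = 0. Lengths are in m, angles in degrees, forces in N, time in s.
With the tool pointing down it reaches from about 0.375 to 0.9 m from the base axis. Payload 3.1 kg.
Tool frame: the origin (TCP) lies between the finger pads; the fingertips stand 22 mm ahead of it and the grasp point (between the pads) lies 3 mm ahead of it (bot.tip_extent is the distance from the TCP to the fingertips, in m); y points along the fingers, z is the direction in which the jaws open and shut, and the axes are right-handed (so a half turn about y gives the same grasp; the last joint's range is limited). The gripper opens to 87 mm and grips with 3 to 60 N. Pads are 19 mm wide; open, the fingers measure 117 mm over their backs; the gripper's body (75 mm by 190 mm) begins 51 mm behind the grasp point.
Start: joints at [-82.764, 30.224, 82.088, -0, 67.689, -10.227], TCP at [0.188, -0.596, 0.245] pointing down, gripper open.
Joint ranges: [-176.69, 176.69], [-43.24, 126.21], [12.49, 139.97], [-82, 262], [0, 151.66], [-163.58, 163.58]. Speed limits (degrees/s): [159.86, 159.86, 180, 180, 180, 180].

### API

Orientations are given as a 3x3 rotation matrix whose columns are the frame's x, y, z axes.
In Python, from rig import bot, eyes, models gives the robot as it stands. The module is installed in compiled form; this text tells all that it offers.
- The arm moves only by the tool arm_command, never from a script. Its arguments are lists of equal length, an entry for each row: "translation": the shift along the tool's x, y, z each as a share of 0.08 m, from -1 to 1, a list of three; "rotation": the turn, a rotation vector about the tool's x, y, z each as a share of 60 degrees, from -1 to 1, a list of three; "grip": the closure, from -1 (fully open) to 1 (shut), so that 0 is half open. In form: {"translation": [[x, y, z], ...], "rotation": [[rx, ry, rz], ...], "grip": [grip, ...]}. A call has 1 to 5 rows; each row is the pose to reach, as a shift and turn from the pose commanded when the call began, along the tool's axes at that moment; what a row does not reach only later rows make up. A row lasts 1/10 s, in which the tool goes at most 50 mm and 8.59 degrees, less where a joint would pass 70% of its speed; a pose out of reach is approached as far as the arm can. A call with a number of a shift or a turn outside -1 to 1 is refused whole. A call with a gripper value outside its range is refused whole. The fingers move at their own pace and stop on an object; the grip force is fixed at half the most. Time passes only in rows, so rows that repeat a pose let the fingers close. It gives the time, the measured TCP pose, the force and the opening at its end, in the units of the state.
- bot.read_state(): the state, without advancing time (a new reading comes with each control period).
- eyes.capture(name): name is "scene" or "top" or "wrist"; returns a dict with "image" (420x560x3 uint8, blue, green, red), "mtx" (3x3 intrinsics, pixels), "rvec" (rotation vector, rad) and "tvec" (3), from world to camera coordinates, as OpenCV has them; the wrist camera has in their place "hand_eye" (4x4, takes a point from camera to tool coordinates, whose origin is the TCP and whose axes are the tool frame's). Camera axes: x right, y down, z forward; pixel columns grow to the right and rows downward; lengths in m; the calibration is good to about 2 mm. The wrist camera is an equidistant fisheye: a pixel r from the principal point sees the ray r / f radians off the axis. A picture is of the moment at which its call begins: read the wrist's pose just before it. There is no depth.
- bot.hand_in(): hands the job in, once; it reports no verdict.
Trained networks look in the newest picture that a camera, given by its name, has taken for a name from the list of things; names that differ only in an ending like _2 or _b are one class to them, and where a whole thing is asked for, a point or a joint stands for the part that bears it (a point fixed in the world has none). Each returns a list of dicts, best first, with "conf" (0 to 1); they miss things now and then, are a little off and sometimes report something else, mostly with a low value. They report only what shows in the picture. A call takes as long as a camera call.
- models.recognise(camera, thing): "extent" ([left, top, right, bottom] as shares, 0 to 1, of the picture: columns of its width, rows of its height, round what is visible of it).
- models.spot_point(camera, thing): "point" ([column, row] as shares, 0 to 1, of the picture: columns of its width, rows of its height: a listed point, or the origin of a listed thing).
The state is a dict: "time_s": time; "joint_positions": joint angles; "qvel": joint speeds; "tau": joint torques, N m; "position": TCP position; "tcp_rot": TCP orientation; "force": force on the tool from outside, world axes, zero at the start; "moment": the same for the moment, N m; "opening": opening from 0.0 (shut) to 1.0 (fully open).
Only numpy, scipy, OpenCV 4.12 (cv2) and the standard library are available. Lean on these libraries where they do the work, as an engineer would, in place of code of your own. Each camera call takes 0.05 s, during which the arm holds its last target. There are 200 camera calls.

## Working session

There is one attempt and no reset: what is moved stays moved. The work goes in short steps, Python scripts to look and compute and a tool call to move; the robot and the scene stay as the last step left them, time stands still between calls to the robot, and variables do not carry over. Pictures are saved under pics/ and viewed, about 8 in all and at most 12, crops included, and the job is handed in when it is done.

Besides the shell and the picture viewer there is one more tool, called after ">>>" as name(argument=value, ...), one argument or row to a line, values as JSON. arm_command: Moves the arm, as the interface text tells. Shift numbers are shares of 0.08 m and turn numbers shares of 60 degrees, none past 1 either way. Its arguments: {"type":"object","properties":{"translation":{"type":"array"},"rotation":{"type":"array"},"grip":{"type":"array"}},"required":["translation","rotation","grip"]}

```bash
mkdir -p pics; cat > h.py <<'E'
import numpy as np, cv2
from rig import bot, eyes, models
def ray(c,u,v):
    R=cv2.Rodrigues(np.array(c["rvec"],float))[0]; t=np.array(c["tvec"],float).ravel()
    p=cv2.undistortPoints(np.array([[[u,v]]],float),np.array(c["mtx"],float),None)[0,0]
    return -R.T@t, R.T@np.array([p[0],p[1],1.])
def onz(c,u,v,z):
    o,d=ray(c,u,v); return o+d*(z-o[2])/d[2]
def proj(c,P):
    return cv2.projectPoints(np.array(P,float).reshape(-1,3),np.array(c["rvec"],float),np.array(c["tvec"],float),np.array(c["mtx"],float),None)[0].reshape(-1,2)
E
python3 - <<'E'
from h import *
s=bot.read_state(); print(s["time_s"],s["position"],np.round(s["tcp_rot"],3).tolist(),s["opening"])
Z={"loaded_unit":0,"empty_unit":0,"loaded_pocket":.019,"empty_pocket":.019,"loaded_nest":.019,"lever":.019,"screwdriver":0,"marker":0,"gauge":0}
ims=[]
for n in ("top","scene"):
    c=eyes.capture(n); im=c["image"].copy(); ims.append(c["image"])
    cv2.imwrite(f"pics/{n}0.png",cv2.resize(im,(800,600)))
    for k,z in Z.items():
        for d in models.spot_point(n,k)[:2]:
            u,v=d["point"][0]*560,d["point"][1]*420
            print(n,k,round(d["conf"],2),np.round([u,v],1),np.round(onz(c,u,v,z),4))
print(bot.read_state()["time_s"])
E
```

```text
0.0 [ 0.18748718 -0.59550042  0.24359161] [[-0.954, -0.0, 0.3], [-0.3, 0.002, -0.954], [-0.0, -1.0, -0.002]] 1.0039990011892737
top loaded_unit 0.94 [367.6 174.1] [ 0.5646 -0.2741  0.    ]
top loaded_unit 0.73 [370.7 160.5] [ 0.5936 -0.2819  0.    ]
top empty_unit 0.75 [236.4 169.7] [ 0.5756 -0.0018  0.    ]
top loaded_pocket 0.83 [369.6 163.8] [ 0.5819 -0.2749  0.019 ]
top loaded_pocket 0.52 [294.6 185.1] [ 0.5387 -0.1203  0.019 ]
top empty_pocket 0.62 [235.9 184.8] [ 0.5401 -0.002   0.019 ]
top loaded_nest 0.83 [371.5 139.3] [ 0.6336 -0.2809  0.019 ]
top loaded_nest 0.16 [370.2 136.2] [ 0.6403 -0.2785  0.019 ]
top lever 0.53 [370.1 137. ] [ 0.6386 -0.2782  0.019 ]
top screwdriver 0.57 [338.5 270. ] [ 0.3674 -0.2071  0.    ]
top marker 0.64 [188.5 272. ] [0.3678 0.0934 0.    ]
top marker 0.48 [237.4 168.2] [ 0.5787 -0.0038  0.    ]
top gauge 0.95 [292.2 180.4] [ 0.5523 -0.1167  0.    ]
scene loaded_unit 0.74 [292.  168.6] [ 0.5679 -0.2687  0.    ]
scene empty_unit 0.64 [232.5 225. ] [ 0.5828 -0.0096  0.    ]
scene loaded_pocket 0.66 [245.9 229.2] [0.5379 0.0064 0.019 ]
scene loaded_pocket 0.62 [285.7 157.6] [ 0.593  -0.2819  0.019 ]
scene empty_pocket 0.88 [242.6 230.8] [0.5413 0.0138 0.019 ]
scene loaded_nest 0.66 [270.1 155.3] [ 0.6347 -0.2731  0.019 ]
scene lever 0.54 [269.3 156.1] [ 0.6346 -0.2686  0.019 ]
scene screwdriver 0.93 [356.9 205.8] [ 0.3672 -0.1975  0.    ]
scene marker 0.92 [303.  294.8] [0.3678 0.0916 0.    ]
scene gauge 0.6 [271.6 200.2] [ 0.5501 -0.1257  0.    ]
1.0
```

View pics/top0.png

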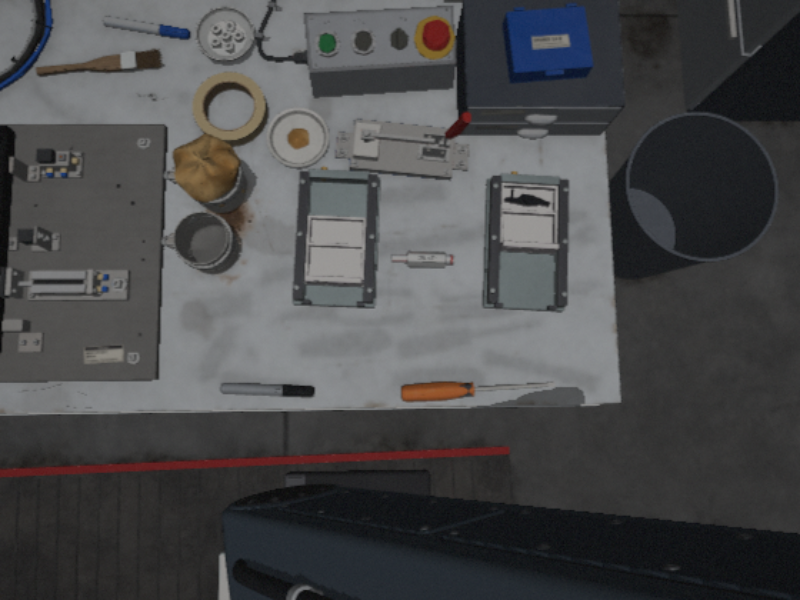

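View pics/scene0.png

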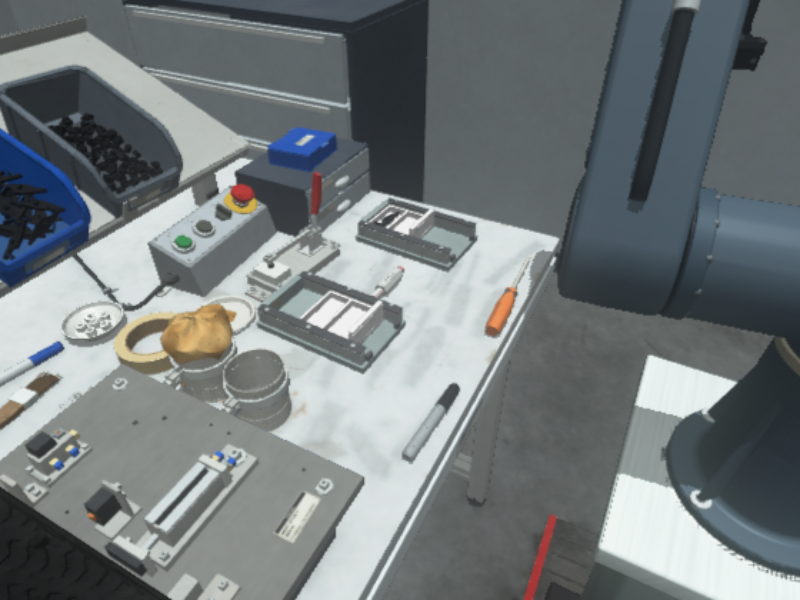

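The top view shows the empty slide on the left, centred near (337,238) with its tray part-way out. The loaded slide is on the right near (527,242), with its tray home and the lever at (528,197). The gauge lies between them at (425,259), and the screwdriver and marker lie along the front edge. The scene view agrees. There is a box behind the loaded slide and a toggle clamp with a red handle behind and between the two. Next I'll refine the slide poses with an overlay.

```bash
cat > ov.py <<'E'
from h import *
def draw(c,units,f,box,name):
    im=cv2.resize(c["image"],None,fx=f,fy=f,interpolation=cv2.INTER_CUBIC)
    for (x,y,a,q) in units:
        a=np.radians(a);R=np.array([[np.cos(a),-np.sin(a)],[np.sin(a),np.cos(a)]])
        def poly(pts,z,col):
            P=[np.r_[R@np.array(p)+[x,y],z] for p in pts]
            cv2.polylines(im,[np.int32((proj(c,P)+.5)*f)],True,col,1,cv2.LINE_AA)
        b=lambda x0,x1,w:[(x0,-w),(x1,-w),(x1,w),(x0,w)]
        poly(b(-.095,.095,.058),.012,(0,0,255))
        poly(b(-.014-q,-.006-q,.039),.05,(0,255,0))
        poly(b(-.006-q,.04-q,.037),.019,(255,0,0))
    x0,y0,x1,y1=[int(v*f) for v in box]
    cv2.imwrite(name,im[y0:y1,x0:x1])
E
python3 - <<'E'
from ov import *
c=eyes.capture("top"); c2=eyes.capture("scene")
k=.7
for n,P in {"empty":[(301,170),(380,173),(376,306),(295,303)],"loaded":[(488,175),(568,178),(567,309),(484,307)]}.items():
    W=np.array([onz(c,u*k,v*k,.03)[:2] for u,v in P]); print(n,W.mean(0),np.round(W,3).tolist(), np.degrees(np.arctan2(*(W[0]+W[1]-W[2]-W[3])[::-1])))
U=[(.572,-.004,-2.5,.04),(.567,-.274,-2,0)]
draw(c,U,3.4,(195,105,410,225),"pics/ov_top.png")
draw(c2,U,3.6,(170,130,345,262),"pics/ov_scene.png")
E
```

```text
empty [ 0.57637711 -0.00424539] [[0.674, 0.048], [0.669, -0.064], [0.478, -0.056], [0.484, 0.055]] -2.1135238542207686
loaded [ 0.5686775  -0.27028299] [[0.666, -0.218], [0.661, -0.334], [0.472, -0.323], [0.476, -0.206]] -3.391835528653364
```

View pics/ov_top.png

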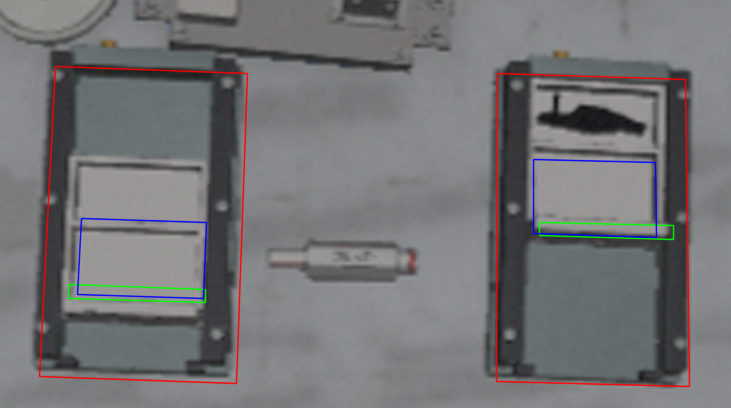

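View pics/ov_scene.png

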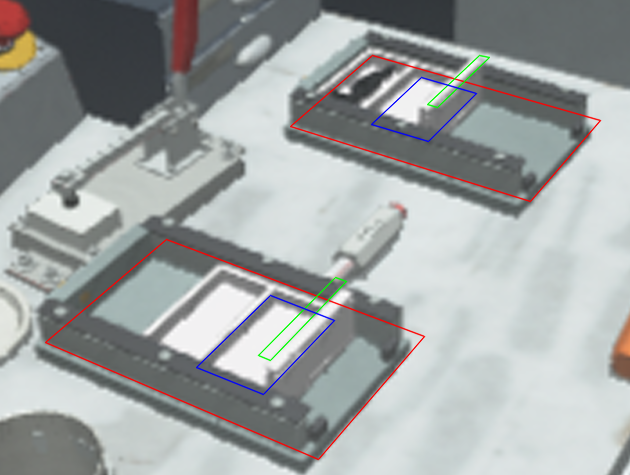

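The overlay puts the empty unit near (0.577,-0.002) with its tray about 50 mm out, and the loaded unit near (0.572,-0.270). Both are yawed about -2 to -3°. I'll close the fingers, align the tool and travel to the empty slide.

>>> arm_command(
  translation=[
    [0, 0, -0.5],
    [0, 0, -1],
    [0, 0, -1],
  ],
  rotation=[
    [0, 0.12, 0],
    [0, 0.24, 0],
    [0, 0.33, 0],
  ],
  grip=[1, 1, 1],
)

```text
time_s: 1.4
position: [0.1626, -0.5125, 0.2432]
tcp_rot: [[-0.999, -0.001, -0.045], [0.045, 0.01, -0.999], [0.002, -1.0, -0.01]]
force: [0.4, 0.3, -0.5]
opening: 0.813
```

>>> arm_command(
  translation=[
    [-0.45, 0, -0.5],
    [-0.9, 0, -1],
  ],
  rotation=[
    [0, 0, 0],
    [0, 0, 0],
  ],
  grip=[1, 1],
)

```text
time_s: 1.6
position: [0.2334, -0.4484, 0.2448]
tcp_rot: [[-0.999, 0.001, -0.045], [0.045, -0.001, -0.999], [-0.001, -1.0, 0.001]]
force: [-0.0, 0.5, 0.5]
opening: 0.631
```

>>> arm_command(
  translation=[
    [-0.45, 0, -0.5],
    [-0.9, 0, -1],
    [-0.9, 0, -1],
  ],
  rotation=[
    [0, 0, 0],
    [0, 0, 0],
    [0, 0, 0],
  ],
  grip=[1, 1, 1],
)

```text
time_s: 1.9
position: [0.3109, -0.3667, 0.2446]
tcp_rot: [[-0.999, 0.0, -0.036], [0.036, 0.003, -0.999], [-0.0, -1.0, -0.003]]
force: [-0.1, -0.3, 0.1]
opening: 0.357
```

>>> arm_command(
  translation=[
    [-0.45, 0, -0.5],
    [-0.9, 0, -1],
    [-0.9, 0, -1],
  ],
  rotation=[
    [0, 0, 0],
    [0, 0, 0],
    [0, 0, 0],
  ],
  grip=[1, 1, 1],
)

```text
time_s: 2.2
position: [0.3859, -0.2914, 0.2447]
tcp_rot: [[-0.999, 0.001, -0.036], [0.036, 0.001, -0.999], [-0.001, -1.0, -0.001]]
force: [0.5, -0.8, 0.2]
opening: 0.084
```

>>> arm_command(
  translation=[
    [-0.3, 0, -0.5],
    [-0.6, 0, -1],
    [-0.6, 0, -1],
  ],
  rotation=[
    [0, 0, 0],
    [0, 0, 0],
    [0, 0, 0],
  ],
  grip=[1, 1, 1],
)

```text
time_s: 2.5
position: [0.4365, -0.2132, 0.2446]
tcp_rot: [[-0.999, 0.0, -0.035], [0.035, 0.001, -0.999], [-0.0, -1.0, -0.001]]
force: [-1.4, -1.1, 0.3]
opening: 0.004
```

>>> arm_command(
  translation=[
    [0, 0, -0.5],
    [0, 0, -1],
    [0, 0, -1],
  ],
  rotation=[
    [0, 0, 0],
    [0, 0, 0],
    [0, 0, 0],
  ],
  grip=[1, 1, 1],
)

```text
time_s: 2.8
position: [0.4367, -0.1337, 0.2443]
tcp_rot: [[-0.999, -0.003, -0.037], [0.037, 0.002, -0.999], [0.003, -1.0, -0.002]]
force: [0.4, 0.1, -1.1]
opening: 0.001
```

>>> arm_command(
  translation=[
    [0, 0.2, -0.5],
    [0, 0.4, -1],
    [0, 0.4, -1],
  ],
  rotation=[
    [0, 0, 0],
    [0, 0, 0],
    [0, 0, 0],
  ],
  grip=[1, 1, 1],
)

```text
time_s: 3.1
position: [0.4393, -0.0543, 0.2109]
tcp_rot: [[-0.999, -0.005, -0.037], [0.037, 0.002, -0.999], [0.006, -1.0, -0.002]]
force: [-0.1, -0.1, 0.6]
opening: 0.004
```

>>> arm_command(
  translation=[
    [0, 0.5, -0.4],
    [-0.1, 1, -0.6],
    [-0.1, 1, -0.6],
    [-0.1, 1, -0.6],
  ],
  rotation=[
    [0, 0, 0],
    [0, 0, 0],
    [0, 0, 0],
    [0, 0, 0],
  ],
  grip=[1, 1, 1, 1],
)

```text
time_s: 3.5
position: [0.4521, -0.0105, 0.1323]
tcp_rot: [[-0.999, -0.001, -0.041], [0.041, -0.0, -0.999], [0.001, -1.0, 0.001]]
force: [0.0, -0.8, 0.1]
opening: 0.01
```

```bash
cat >> h.py <<'E'
def wfish(c,s,u,v,z):
    K=np.array(c["mtx"]); H=np.array(c["hand_eye"])
    p=np.array([(u-K[0,2])/K[0,0],(v-K[1,2])/K[1,1]]); r=np.hypot(*p)+1e-9
    d=np.r_[p/r*np.sin(r),np.cos(r)]
    R=np.array(s["tcp_rot"]);P=np.array(s["position"])
    o=R@H[:3,3]+P; d=R@H[:3,:3]@d
    return o+d*(z-o[2])/d[2]
E
python3 - <<'E'
from h import *
s=bot.read_state(); c=eyes.capture("wrist"); print(s["position"],s["force"])
cv2.imwrite("pics/w1.png",c["image"])
for k,z in {"empty_unit":0,"empty_pocket":.019}.items():
    for d in models.spot_point("wrist",k)[:1]: print(k,d["conf"],d["point"],wfish(c,s,d["point"][0]*560,d["point"][1]*420,z))
E
```

```text
[ 0.452087   -0.01053377  0.13225947] [ 0.04154556 -0.81089614  0.09372493]
empty_unit 0.68 [0.472, 0.1481] [ 0.57507355 -0.00078425  0.        ]
empty_pocket 0.91 [0.46, 0.239] [0.54199794 0.00474033 0.019     ]
```

View pics/w1.png

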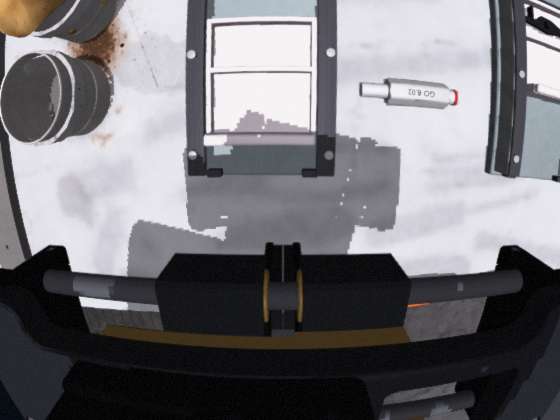

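The wrist view shows the empty tray's lip at (261,138), with the lane front at row 172. The pocket measures (0.542, 0.005), so the lip front is at about x = 0.511. I'll descend in front of it and push.

>>> arm_command(
  translation=[
    [0, 0.5, -0.17],
    [0, 1, -0.17],
    [0, 1, -0.17],
  ],
  rotation=[
    [0, 0, 0],
    [0, 0, 0],
    [0, 0, 0],
  ],
  grip=[1, 1, 1],
)

```text
time_s: 3.95
position: [0.4503, 0.0044, 0.0501]
tcp_rot: [[-0.999, -0.007, -0.042], [0.042, 0.001, -0.999], [0.007, -1.0, -0.001]]
force: [-0.9, 0.3, 0.4]
opening: 0.003
```

>>> arm_command(
  translation=[
    [-0.2, 0.05, 0],
    [-0.4, 0.05, 0],
    [-0.55, 0.05, 0],
    [-0.7, 0.05, 0],
    [-0.7, 0.05, 0],
  ],
  rotation=[
    [0, 0, 0],
    [0, 0, 0],
    [0, 0, 0],
    [0, 0, 0],
    [0, 0, 0],
  ],
  grip=[1, 1, 1, 1, 1],
)

```text
time_s: 4.45
position: [0.511, 0.0012, 0.0519]
tcp_rot: [[-0.999, 0.007, -0.041], [0.041, -0.002, -0.999], [-0.007, -1.0, 0.001]]
force: [-0.6, -0.1, 0.3]
opening: 0.003
```

>>> arm_command(
  translation=[
    [-0.08, 0.03, 0],
    [-0.16, 0.05, 0],
    [-0.24, 0.05, 0],
    [-0.32, 0.05, 0],
    [-0.4, 0.05, 0],
  ],
  rotation=[
    [0, 0, 0],
    [0, 0, 0],
    [0, 0, 0],
    [0, 0, 0],
    [0, 0, 0],
  ],
  grip=[1, 1, 1, 1, 1],
)

```text
time_s: 4.95
position: [0.5403, 0.0011, 0.0445]
tcp_rot: [[-0.999, -0.001, -0.041], [0.041, 0.0, -0.999], [0.001, -1.0, -0.0]]
force: [-2.9, 0.0, 1.3]
opening: 0.006
```

>>> arm_command(
  translation=[
    [-0.05, 0, 0],
    [-0.1, 0, 0],
    [-0.13, 0, 0],
    [-0.16, 0, 0],
    [-0.16, 0, 0],
  ],
  rotation=[
    [0, 0, 0],
    [0, 0, 0],
    [0, 0, 0],
    [0, 0, 0],
    [0, 0, 0],
  ],
  grip=[1, 1, 1, 1, 1],
)

```text
time_s: 5.45
position: [0.5521, 0.0007, 0.0443]
tcp_rot: [[-0.999, -0.002, -0.041], [0.041, 0.0, -0.999], [0.002, -1.0, -0.0]]
force: [-3.2, -1.5, 1.4]
opening: 0.006
```

>>> arm_command(
  translation=[
    [-0.02, 0, 0],
    [-0.04, 0, 0],
    [-0.06, 0, 0],
    [-0.06, 0, 0],
  ],
  rotation=[
    [0, 0, 0],
    [0, 0, 0],
    [0, 0, 0],
    [0, 0, 0],
  ],
  grip=[1, 1, 1, 1],
)

```text
time_s: 5.85
position: [0.5523, 0.0008, 0.0443]
tcp_rot: [[-0.999, -0.012, -0.04], [0.04, 0.001, -0.999], [0.012, -1.0, -0.001]]
force: [-11.7, -3.1, 8.9]
opening: 0.004
```

>>> arm_command(
  translation=[
    [-0.03, 0, 0],
    [-0.03, 0, 0],
  ],
  rotation=[
    [0, 0, 0],
    [0, 0, 0],
  ],
  grip=[1, 1],
)

```text
time_s: 6.05
position: [0.5523, 0.0009, 0.0442]
tcp_rot: [[-0.999, -0.017, -0.039], [0.039, 0.001, -0.999], [0.017, -1.0, -0.001]]
force: [-14.9, -4.2, 10.7]
opening: 0.003
```

>>> arm_command(
  translation=[
    [0.15, 0, 0],
    [0.4, 0, 0],
    [0.4, -0.3, 0],
    [0.4, -1, 0],
    [0.4, -1, 0],
  ],
  rotation=[
    [0, 0, 0],
    [0, 0, 0],
    [0, 0, 0],
    [0, 0, 0],
    [0, 0, 0],
  ],
  grip=[1, 1, 1, 1, 1],
)

```text
time_s: 6.55
position: [0.5329, 0.001, 0.1292]
tcp_rot: [[-0.999, 0.013, -0.041], [0.041, -0.002, -0.999], [-0.013, -1.0, 0.002]]
force: [1.5, 0.6, 0.2]
opening: 0.009
```

```bash
python3 - <<'E'
from h import *
s=bot.read_state(); c=eyes.capture("wrist"); print(s["position"],s["force"])
cv2.imwrite("pics/w2.png",c["image"])
for k,z in {"empty_unit":0,"empty_pocket":.019}.items():
    for d in models.spot_point("wrist",k)[:1]: print(k,d["conf"],d["point"],wfish(c,s,d["point"][0]*560,d["point"][1]*420,z))
E
```

```text
[0.53286313 0.00098871 0.12918666] [1.46841337 0.57941167 0.22563805]
empty_unit 0.87 [0.5046, 0.3757] [ 0.57662075 -0.0012324   0.        ]
empty_pocket 0.91 [0.5002, 0.3324] [5.93062376e-01 4.08933831e-05 1.90000000e-02]
```

View pics/w2.png

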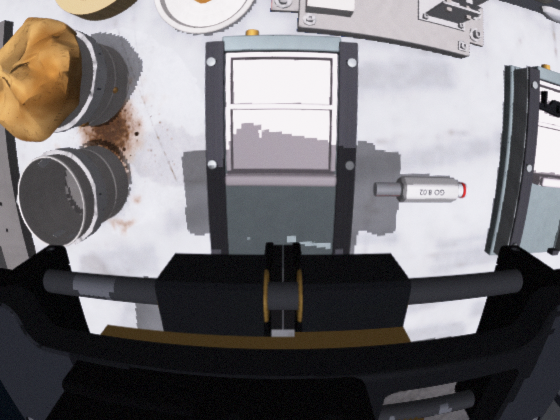

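The empty tray is home: the stop was firm, and the pocket is now at unit x +0.017 as it should be, with the tray against the rear block. I'll traverse to the loaded slide next.

>>> arm_command(
  translation=[
    [0, -0.2, 0.5],
    [0, -0.2, 1],
    [0, -0.2, 1],
  ],
  rotation=[
    [0, 0, 0],
    [0, 0, 0],
    [0, 0, 0],
  ],
  grip=[1, 1, 1],
)

```text
time_s: 7.0
position: [0.5257, -0.0824, 0.1395]
tcp_rot: [[-0.999, 0.001, -0.045], [0.045, -0.002, -0.999], [-0.001, -1.0, 0.001]]
force: [0.9, 0.9, -0.2]
opening: 0.008
```

>>> arm_command(
  translation=[
    [0, 0, 0.5],
    [0, 0, 1],
    [0, 0, 1],
  ],
  rotation=[
    [0, 0, 0],
    [0, 0, 0],
    [0, 0, 0],
  ],
  grip=[1, 1, 1],
)

```text
time_s: 7.3
position: [0.5222, -0.1621, 0.1391]
tcp_rot: [[-0.999, 0.001, -0.045], [0.045, -0.001, -0.999], [-0.001, -1.0, 0.001]]
force: [-0.2, -0.2, 1.1]
opening: 0.007
```

>>> arm_command(
  translation=[
    [0, 0, 0.5],
    [0, 0, 1],
    [0, 0, 1.0],
    [0, 0, 1],
  ],
  rotation=[
    [0, 0, 0],
    [0, 0, 0],
    [0, 0, 0],
    [0, 0, 0],
  ],
  grip=[1, 1, 1, 1],
)

```text
time_s: 7.7
position: [0.5176, -0.2374, 0.139]
tcp_rot: [[-0.999, -0.002, -0.042], [0.042, 0.002, -0.999], [0.002, -1.0, -0.002]]
force: [0.2, 0.5, -1.1]
opening: 0.002
```

```bash
python3 - <<'E'
from h import *
s=bot.read_state(); c=eyes.capture("wrist"); print(s["position"],s["force"])
cv2.imwrite("pics/w3.png",c["image"])
for k,z in {"loaded_unit":0,"loaded_pocket":.019,"loaded_nest":.019,"lever":.019}.items():
    for d in models.spot_point("wrist",k)[:1]: print(k,d["conf"],d["point"],wfish(c,s,d["point"][0]*560,d["point"][1]*420,z))
E
```

```text
[ 0.51758491 -0.23743556  0.13904362] [ 0.24405911  0.47643481 -1.1353069 ]
loaded_unit 0.69 [0.5768, 0.3386] [ 0.57049385 -0.27436529  0.        ]
loaded_pocket 0.72 [0.5795, 0.2902] [ 0.58851307 -0.27373978  0.019     ]
loaded_nest 0.57 [0.5786, 0.1633] [ 0.63164022 -0.27484154  0.019     ]
lever 0.7 [0.5741, 0.1586] [ 0.63327414 -0.27290424  0.019     ]
```

View pics/w3.png

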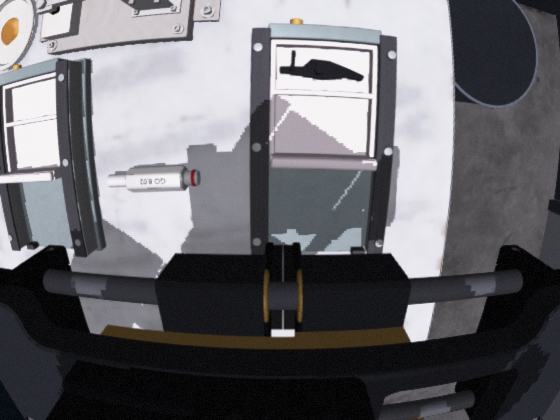

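The wrist view shows the loaded lip at (325,161), the cross wall at row 95 and the lever at (322,68). The pocket measures (0.588, -0.274), which fits the unit pose. I'll move above it, then down.

>>> arm_command(
  translation=[
    [-0.45, 0, 0.2],
    [-0.85, 0, 0.41],
    [-0.85, 0, 0.41],
    [-0.85, 0, 0.41],
  ],
  rotation=[
    [0, 0, 0],
    [0, 0, 0],
    [0, 0, 0],
    [0, 0, 0],
  ],
  grip=[1, 1, 1, 1],
)

```text
time_s: 8.35
position: [0.585, -0.2727, 0.1402]
tcp_rot: [[-0.999, -0.001, -0.04], [0.04, 0.001, -0.999], [0.001, -1.0, -0.001]]
force: [-0.7, 1.0, 0.8]
opening: 0.002
```

>>> arm_command(
  translation=[
    [0, 0.25, 0],
    [0, 0.5, 0],
    [0, 0.5, 0],
  ],
  rotation=[
    [0, 0, 0],
    [0, 0, 0],
    [0, 0, 0],
  ],
  grip=[1, 1, 1],
)

```text
time_s: 8.65
position: [0.5816, -0.2709, 0.0978]
tcp_rot: [[-0.999, -0.007, -0.04], [0.04, 0.005, -0.999], [0.007, -1.0, -0.005]]
force: [0.1, 1.0, -0.5]
opening: 0.007
```

```bash
python3 - <<'E'
from h import *
s=bot.read_state(); print(s["position"])
c=eyes.capture("wrist"); 
for d in models.spot_point("wrist","loaded_pocket")[:1]: print(d["conf"],d["point"],wfish(c,s,d["point"][0]*560,d["point"][1]*420,.019))
c2=eyes.capture("scene")
a=cv2.resize(c["image"],(400,300)); b=cv2.resize(c2["image"][90:240,180:380],(400,300),interpolation=cv2.INTER_CUBIC)
cv2.imwrite("pics/w4.png",np.hstack([a,b]))
E
```

```text
[ 0.58163202 -0.27092154  0.0977714 ]
0.77 [0.5068, 0.515] [ 0.58817111 -0.2719035   0.019     ]
```

View pics/w4.png

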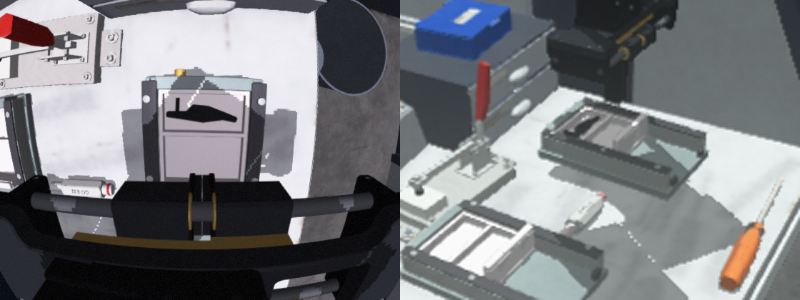

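The fingers are above the pocket of the loaded tray (left panel: cross wall at row 133, lever at (200,110)). Next I descend into the pocket.

>>> arm_command(
  translation=[
    [-0.02, 0.2, 0],
    [-0.02, 0.4, 0],
    [-0.02, 0.6, 0],
    [-0.02, 0.6, 0],
  ],
  rotation=[
    [0, 0, 0],
    [0, 0, 0],
    [0, 0, 0],
    [0, 0, 0],
  ],
  grip=[1, 1, 1, 1],
)

```text
time_s: 9.2
position: [0.5843, -0.2724, 0.0491]
tcp_rot: [[-0.999, -0.006, -0.041], [0.041, 0.004, -0.999], [0.006, -1.0, -0.004]]
force: [-0.8, 1.2, -0.6]
opening: 0.009
```

>>> arm_command(
  translation=[
    [0.05, 0, 0],
    [0.1, 0, 0],
    [0.15, 0, 0],
    [0.2, 0, 0],
    [0.25, 0, 0],
  ],
  rotation=[
    [0, 0, 0],
    [0, 0, 0],
    [0, 0, 0],
    [0, 0, 0],
    [0, 0, 0],
  ],
  grip=[1, 1, 1, 1, 1],
)

```text
time_s: 9.7
position: [0.567, -0.2731, 0.0532]
tcp_rot: [[-0.999, 0.002, -0.041], [0.041, -0.001, -0.999], [-0.002, -1.0, 0.001]]
force: [2.4, -0.1, 0.4]
opening: 0.001
```

>>> arm_command(
  translation=[
    [0.05, 0.03, 0],
    [0.1, 0.03, 0],
    [0.15, 0.03, 0],
    [0.2, 0.03, 0],
    [0.25, 0.03, 0],
  ],
  rotation=[
    [0, 0, 0],
    [0, 0, 0],
    [0, 0, 0],
    [0, 0, 0],
    [0, 0, 0],
  ],
  grip=[1, 1, 1, 1, 1],
)

```text
time_s: 10.2
position: [0.5464, -0.2723, 0.0504]
tcp_rot: [[-0.999, 0.001, -0.041], [0.041, -0.0, -0.999], [-0.001, -1.0, 0.0]]
force: [2.0, -0.1, 2.0]
opening: 0.008
```

>>> arm_command(
  translation=[
    [0.05, 0, 0],
    [0.1, 0, 0],
    [0.15, 0, 0],
    [0.2, 0, 0],
    [0.25, 0, 0],
  ],
  rotation=[
    [0, 0, 0],
    [0, 0, 0],
    [0, 0, 0],
    [0, 0, 0],
    [0, 0, 0],
  ],
  grip=[1, 1, 1, 1, 1],
)

```text
time_s: 10.7
position: [0.5261, -0.2711, 0.0501]
tcp_rot: [[-0.999, -0.0, -0.041], [0.041, 0.0, -0.999], [0.0, -1.0, -0.0]]
force: [2.2, -0.3, 1.4]
opening: 0.002
```

>>> arm_command(
  translation=[
    [0.05, 0, 0],
    [0.1, 0, 0],
    [0.14, 0, 0],
    [0.18, 0, 0],
    [0.18, 0, 0],
  ],
  rotation=[
    [0, 0, 0],
    [0, 0, 0],
    [0, 0, 0],
    [0, 0, 0],
    [0, 0, 0],
  ],
  grip=[1, 1, 1, 1, 1],
)

```text
time_s: 11.2
position: [0.511, -0.2703, 0.0499]
tcp_rot: [[-0.999, -0.002, -0.041], [0.041, 0.001, -0.999], [0.002, -1.0, -0.001]]
force: [1.4, -0.4, -0.2]
opening: 0.002
```

>>> arm_command(
  translation=[
    [0.03, 0, 0],
    [0.06, 0, 0],
    [0.09, 0, 0],
    [0.12, 0, 0],
    [0.12, 0, 0],
  ],
  rotation=[
    [0, 0, 0],
    [0, 0, 0],
    [0, 0, 0],
    [0, 0, 0],
    [0, 0, 0],
  ],
  grip=[1, 1, 1, 1, 1],
)

```text
time_s: 11.7
position: [0.5018, -0.2702, 0.05]
tcp_rot: [[-0.999, -0.001, -0.04], [0.04, 0.0, -0.999], [0.001, -1.0, -0.0]]
force: [0.1, 0.8, -0.1]
opening: 0.001
```

>>> arm_command(
  translation=[
    [0.02, 0, 0],
    [0.04, 0, 0],
    [0.06, 0, 0],
    [0.06, 0, 0],
  ],
  rotation=[
    [0, 0, 0],
    [0, 0, 0],
    [0, 0, 0],
    [0, 0, 0],
  ],
  grip=[1, 1, 1, 1],
)

```text
time_s: 12.1
position: [0.4996, -0.2704, 0.0502]
tcp_rot: [[-0.999, 0.004, -0.042], [0.042, -0.001, -0.999], [-0.004, -1.0, 0.001]]
force: [6.3, 2.5, -3.5]
opening: 0.004
```

>>> arm_command(
  translation=[
    [0.03, 0, 0],
    [0.05, 0, 0],
    [0.05, 0, 0],
  ],
  rotation=[
    [0, 0, 0],
    [0, 0, 0],
    [0, 0, 0],
  ],
  grip=[1, 1, 1],
)

```text
time_s: 12.4
position: [0.4993, -0.2705, 0.0504]
tcp_rot: [[-0.999, 0.012, -0.045], [0.045, -0.003, -0.999], [-0.012, -1.0, 0.002]]
force: [15.8, 7.0, -7.9]
opening: 0.008
```

The stop is firm. I'll ease off the lip, lift and back away.

>>> arm_command(
  translation=[
    [-0.1, 0, 0],
    [-0.22, 0, 0],
    [-0.22, 0, 0],
    [-0.22, -0.3, 0],
    [-0.22, -0.7, 0],
  ],
  rotation=[
    [0, 0, 0],
    [0, 0, 0],
    [0, 0, 0],
    [0, 0, 0],
    [0, 0, 0],
  ],
  grip=[1, 1, 1, 1, 1],
)

```text
time_s: 12.9
position: [0.5093, -0.2699, 0.105]
tcp_rot: [[-0.999, -0.005, -0.041], [0.041, 0.003, -0.999], [0.005, -1.0, -0.003]]
force: [0.3, -0.9, 0.4]
opening: 0.004
```

>>> arm_command(
  translation=[
    [0, -0.5, 0],
    [0.5, -1, 0],
    [1, -1, 0],
    [1, -1, 0],
  ],
  rotation=[
    [0, 0, 0],
    [0, 0, 0],
    [0, 0, 0],
    [0, 0, 0],
  ],
  grip=[1, 1, 1, 1],
)

```text
time_s: 13.3
position: [0.4256, -0.2651, 0.1869]
tcp_rot: [[-0.999, -0.006, -0.043], [0.043, 0.003, -0.999], [0.006, -1.0, -0.003]]
force: [0.3, 0.2, -0.6]
opening: 0.009
```

```bash
python3 - <<'E'
from ov import *
s=bot.read_state(); print(s["time_s"],s["position"],s["force"])
w=eyes.capture("wrist")
for k,z in {"loaded_unit":0,"loaded_pocket":.019,"loaded_nest":.019,"lever":.019,"gauge":0}.items():
    for d in models.spot_point("wrist",k)[:1]: print(k,d["conf"],wfish(w,s,d["point"][0]*560,d["point"][1]*420,z))
c=eyes.capture("scene")
for k,z in {"empty_pocket":.019,"loaded_pocket":.019,"screwdriver":0,"marker":0,"gauge":0}.items():
    for d in models.spot_point("scene",k)[:1]: print("scene",k,d["conf"],onz(c,d["point"][0]*560,d["point"][1]*420,z))
a=cv2.resize(w["image"],(400,300)); b=cv2.resize(c["image"][120:270,170:370],(400,300),interpolation=cv2.INTER_CUBIC)
cv2.imwrite("pics/w5.png",np.hstack([a,b]))
E
```

```text
13.3 [ 0.42560296 -0.26510419  0.18694425] [ 0.30058323  0.17305488 -0.56673118]
loaded_unit 0.85 [ 0.56739044 -0.27245664  0.        ]
loaded_pocket 0.57 [ 0.5153208  -0.27069291  0.019     ]
loaded_nest 0.77 [ 0.55636625 -0.27147648  0.019     ]
lever 0.78 [ 0.5576934  -0.26737429  0.019     ]
gauge 0.94 [ 5.44896387e-01 -1.21656414e-01 -5.55111512e-17]
scene loaded_pocket 0.96 [ 0.51931328 -0.27917908  0.019     ]
scene screwdriver 0.92 [ 0.37020841 -0.18964236  0.        ]
scene marker 0.78 [0.36724298 0.09479565 0.        ]
scene gauge 0.56 [ 0.5539276 -0.1215841  0.       ]
```

View pics/w5.png

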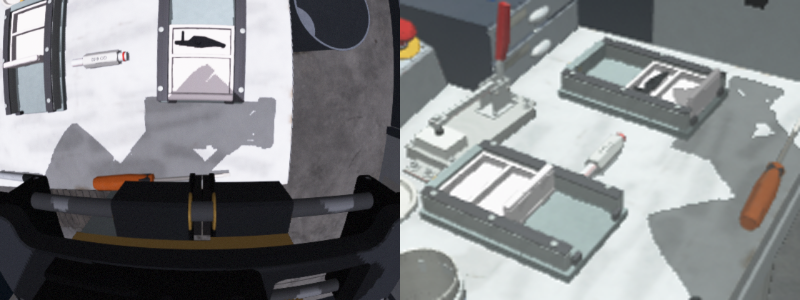

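The loaded tray is out at its front stop, with the pocket moved 0.588→0.515 and the lever lying in its nest. The empty tray is still home and the tools haven't moved. I'll hand the job in.

```bash
python3 -c "
from rig import bot
print(bot.hand_in(), bot.read_state()['time_s'])"
```

```text
the job is handed in; nothing more can be done
the job is handed in; nothing more can be done
```

Both steps are done in the order asked, and I handed the job in at about 13.4 s on the robot's clock.

- **Empty tray:** I pushed the lip with the closed fingertips until it hit the stop. Position held at 0.552 m while the push rose to about 15 N, and the wrist camera then put the pocket at the home position.
- **Loaded tray:** I hooked the fingertips behind the lip and drew the tray to its front stop. Position held at 0.499 m against an expected 0.4995 m, with the pull rising to about 16 N. The wrist camera showed about 73 mm of pocket travel against the nominal 75 mm, which is within measuring error.
- **Last checks:** The last views show the lever lying in its nest and the robot clear of everything. The screwdriver, marker and gauge are where they were, to within about a centimetre.
- **Missed or disagreeing:** In the last scene picture the network did not report the empty tray's pocket; by eye that tray is still home. The scene camera's position for the loaded pocket differed from the wrist camera's by about 4 mm in x and 8 mm in y.

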